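# Slip the yellow cassette into the packed organiser and shut its slide-top

## Robot

A 7-joint arm with a two-finger parallel gripper is mounted at the origin on the work surface. World frame = base frame: x ahead of the robot, y to its left, z up, the work surface at z = 0. Lengths are in m, angles in rad, forces in N, time in s.
With the tool pointing down it reaches from about 0.35 to 0.9 m from the base axis. Payload 8.1 kg.
Tool frame: the origin (TCP) lies midway between the tips of the shut fingers; the grasp point (between the pads) lies 19 mm behind it; x points along the fingers, z is the direction in which the jaws open and shut, and the axes are right-handed (so a half turn about x gives the same grasp; the last joint's range is limited). The gripper opens to 92 mm and grips with 3 to 60 N. Pads are 19 mm wide; open, the fingers measure 130 mm over their backs; the gripper's body (75 mm by 190 mm) begins 47 mm behind the grasp point.
Start: joints at [-1.231, 0.434, 0.025, 1.573, -0.012, 1.134, -0.075], TCP at [0.268, 0.565, 0.227] pointing down, gripper open.
Joint ranges: [-2.62, 2.62], [-0.44, 2.09], [-1.27, 1.32], [0.08, 2.57], [-1.32, 4.46], [0.12, 2], [-2.74, 2.74]. Speed limits (rad/s): [2.22, 2.22, 3.01, 3.01, 3.14, 3.14, 3.14].

## Interface

Orientations are given as a rotation vector (axis times angle).
In Python, from cell import arm, optics, finder gives the robot as it stands.
- The arm moves only by the tool send_rows, never from a script. Its argument "rows" is a list that holds one entry, the list of rows, each a list of 7 numbers: the shift along the tool's x, y, z in mm, then the turn, a rotation vector about the tool's x, y, z in degrees, then the opening in per cent of the stroke, from 0 (shut) to 100 (fully open). A call has exactly 8 rows; each row is the pose to reach, as a shift and turn from the pose commanded when the call began, along the tool's axes at that moment; what a row does not reach only later rows make up. A row lasts 1/10 s, in which the tool goes at most 50 mm and 8.59 degrees, less where a joint would pass 70% of its speed; a pose out of reach is approached as far as the arm can. A call with a gripper value outside its range is refused whole. The fingers move at their own pace and stop on an object; "grip_force" is the grip in N (left out, the last holds). Time passes only in rows, so rows that repeat a pose let the fingers close, or fill a call up. It gives the time, the measured TCP pose, the force and the opening at its end, in the units of the state.
- arm.observe(): the state, without advancing time (a new reading comes with each control period).
- optics.get_image(name): name is "side" or "top"; returns (picture, depth): 420x560x3 uint8, red, green, blue; 420x560 float32, m along the optical axis (not along the pixel's ray), 0 where there is no reading.
- optics.get_calibration(name): a dict with "camera_matrix" (3x3 intrinsics, pixels), "D" ([k1, k2, p1, p2, k3] as OpenCV has them; the pictures are not rectified), "position" and "orientation" of the camera in the world. Camera axes: x right, y up, looking along -z (the intrinsics and any distortion apply to the point x, -y, -z); pixel columns grow to the right and rows downward; lengths in m; the calibration is good to about 2 mm. A picture is of the moment at which its call begins. get_calibration takes no time and is no camera call.
- arm.sign_off(): hands the job in, once; it reports no verdict.
Trained networks look in the newest picture that a camera, given by its name, has taken for a name from the list of things; names that differ only in an ending like _2 or _b are one class to them, and where a whole thing is asked for, a point or a joint stands for the part that bears it (a point fixed in the world has none). Each returns a list of dicts, best first, with "confidence" (0 to 1); they miss things now and then, are a little off and sometimes report something else, mostly with a low value. They report only what shows in the picture. A call takes as long as a camera call. They do not tell look-alikes from the thing itself.
- finder.search_frame(camera, thing): "bbox" ([left, top, width, height] in pixels, round what is visible of it).
- finder.regions_of(camera, thing): "region" (420x560 bool, what is visible of it) and "bbox" ([left, top, width, height] in pixels, round what is visible of it).
- finder.place_of(camera, thing): "xy" ([column, row] in pixels: a listed point, or the origin of a listed thing).
The state is a dict: "clock": time; "joints": joint angles; "dq": joint speeds; "joint_efforts": joint torques, N m; "position": TCP position; "ee_rot": TCP orientation; "force": force on the tool from outside, world axes, zero at the start; "ft_torque": the same for the moment, N m; "width": opening from 0.0 (shut) to 1.0 (fully open).
Only numpy, scipy, OpenCV 4.12 (cv2) and the standard library are available. Lean on these libraries where they do the work, as an engineer would, in place of code of your own. Each camera call takes 0.05 s, during which the arm holds its last target.

## Task

Put the yellow cassette into the clear organiser's row, upright between the orange and the blue cassette: slide the lid well open, nudge the cassettes in the row apart without lifting them out, and lower the yellow one in until it stands on the floor. Then push the lid fully home over its end ridge, and leave the other things on the trolley standing where they are.

Things in the scene. Friction and masses are not known exactly. Their poses are not given: they have to be found in the camera images.
- organiser: fixed clear box 285x122x97 mm. Origin: underside, centre of cassette bay; z up; lid opens to +x, along the row. Bay inside x -66..66, y -52..52 mm, floor 4 mm up; partition at x 66..70, 80 high; then an empty divided bay to x 215 (the lid parks over it; inside x 70..211). Lipped rails along both long walls, tops 97 up, leave a mouth y -50..50 and hold the lid in grooves; end wall x -70, 97 high
- lid (a joint): smoked sliding lid, m: 0 shut, 0.14 fully open. At q its plate covers the organiser's x from q-66 to q+68 mm; top 91 mm above the trolley. Slides with about 1.2 N; over the last 21 mm of closing its white front bar must be forced over a sprung ridge (about 10 N), which then snaps into the lid's groove and holds it shut
- lid_bar (a point): centre (102 mm up) of the black pull bar on the lid, moving with it: 12 mm thick (organiser x), 70 mm long (y), from 91 to 113 mm above the trolley; at the organiser's x = lid joint value, y = 0. Either side can be pushed
- yellow_mid (a point): yellow refill cassette: block 30 mm thick (its x), 90 wide (y), 50 tall; centred on it an upright fin 8 mm thick (x), 40 long (y), 24 tall; 74 tall in all, about 0.18 kg. Point: its centre, 37 mm above its underside; z up. Stands upright on the trolley beside the organiser at first. Either way round will do in the row
- orange_mid (a point): orange refill cassette: block 30 mm thick (its x), 90 wide (y), 50 tall; centred on it an upright fin 8 mm thick (x), 40 long (y), 24 tall; 74 tall in all, about 0.18 kg. Point: its centre, 37 mm above its underside; z up. Stands loose in the row, its x along the row; pushed on the fin just above the block it slides upright (under 2 N); at one end of the row, either end
- blue_mid (a point): blue refill cassette: block 30 mm thick (its x), 90 wide (y), 50 tall; centred on it an upright fin 8 mm thick (x), 40 long (y), 24 tall; 74 tall in all, about 0.18 kg. Point: its centre, 37 mm above its underside; z up. Stands loose in the row, its x along the row; pushed on the fin just above the block it slides upright (under 2 N); the middle one of three
- green_mid (a point): green refill cassette: block 30 mm thick (its x), 90 wide (y), 50 tall; centred on it an upright fin 8 mm thick (x), 40 long (y), 24 tall; 74 tall in all, about 0.18 kg. Point: its centre, 37 mm above its underside; z up. Stands loose in the row, its x along the row; pushed on the fin just above the block it slides upright (under 2 N); at the row's other end. Gaps 4 to 23 mm at first
- spray: bystander: navy spray bottle with white trigger head, 74 mm across, 225 mm tall; origin at its underside
- brush: bystander: orange scouring brush lying bristles down, 150 x 55 mm, 70 mm tall with its handle; origin at its underside
- glassbottle: bystander: small amber glass bottle with black twist cap, 52 mm across, 110 mm tall; origin at its underside
- scoop: bystander: blue measuring cup, 72 mm across, 60 mm tall; origin at its underside
- soap: bystander: white soap bar, 95 x 60 x 32 mm; origin at its underside
Not all that is in view belongs to the job. Leave any red look-alike of the part that bears orange_mid alone. Of the things like the part that bears yellow_mid, leave any that is red; of the rest the larger one is meant.

How it is judged:
By the outcome, as a careful person would: the job done as asked, in the order asked, and still so for the second after the job is handed in, with the robot touching nothing.
It also fails if it takes over 64 s, if anything falls off the work surface, if the arm or the gripper's body presses on something with over 40 N, if the wrist force passes 120 N, or if a joint passes its speed limit or range.

## Working session

There is one attempt and no reset: what is moved stays moved. The work goes in short steps, Python scripts to look and compute and a tool call to move; the robot and the scene stay as the last step left them, time stands still between calls to the robot, and variables do not carry over. Pictures are saved under pics/ and viewed, and the job is handed in when it is done.

Besides the shell and the picture viewer there is one more tool, called after "Call:" as name(argument=value, ...) on one line, values as JSON. send_rows: Moves the arm, as the interface text tells. Its arguments: {"type":"object","properties":{"rows":{"type":"array"},"grip_force":{"type":"number"}},"required":["rows"]}

```bash
ls; mkdir -p pics; python3 - <<'E'
from cell import arm, optics, finder
import cv2, numpy as np
print(arm.observe())
for n in("side","top"):
    im,d=optics.get_image(n); np.savez('pics/%s0.npz'%n,im=im,d=d)
    cv2.imwrite('pics/%s0.png'%n,cv2.resize(im[:,:,::-1],(800,600),interpolation=cv2.INTER_CUBIC))
    print(optics.get_calibration(n))
E
```

```text
pics
{'clock': 0.0, 'joints': array([-1.23058224,  0.43520353,  0.02498035,  1.57410823, -0.01159706,
        1.13400273, -0.07510715]), 'dq': array([-1.70445460e-04,  1.51446645e-03, -1.78234009e-04,  1.96668791e-03,
        1.77155696e-04, -1.94765283e-05, -2.05865933e-03]), 'joint_efforts': array([-3.73421528e-06, -6.67860532e+01,  9.85428281e-01, -3.14449847e+01,
       -6.04073494e-02,  4.30271379e-02,  1.64931871e-04]), 'position': array([0.26763705, 0.56422187, 0.22595284]), 'ee_rot': array([-0.8780321 ,  1.38804058,  0.87644907]), 'force': array([-0.84091149, -0.23324107,  0.56551388]), 'ft_torque': array([ 0.04767991, -0.02865493, -0.01457749]), 'width': 0.9980356782458365}
{'camera_matrix': array([[431.78558159,   0.        , 281.29411053],
       [  0.        , 431.78558159, 215.77474996],
       [  0.        ,   0.        ,   1.        ]]), 'D': array([-0.11798632,  0.        ,  0.        ,  0.        ,  0.        ]), 'position': array([ 0.23984065, -0.75572398,  0.72415364]), 'orientation': array([ 0.89415642, -0.18686124, -0.33543028])}
{'camera_matrix': array([[496.40156619,   0.        , 275.67627184],
       [  0.        , 496.40156619, 210.68800349],
       [  0.        ,   0.        ,   1.        ]]), 'D': array([0.04062734, 0.        , 0.        , 0.        , 0.        ]), 'position': array([ 0.2436025 , -0.02642088,  1.4663734 ]), 'orientation': array([ 0.1710832 , -0.17872814, -1.59827003])}
```

View pics/side0.png

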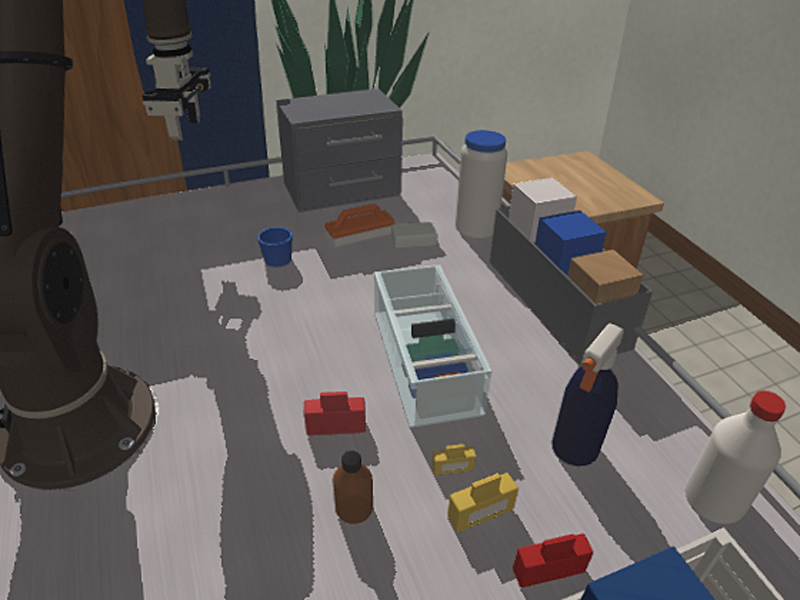

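View pics/top0.png

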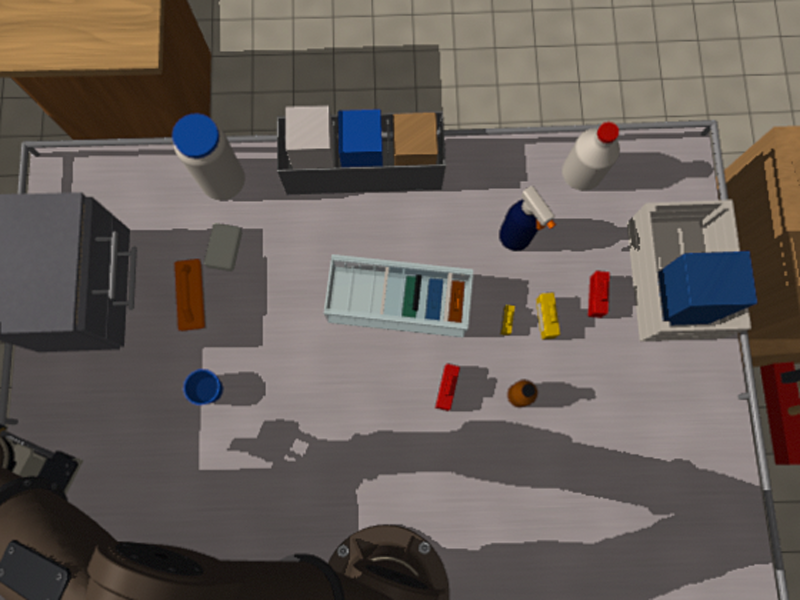

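```bash
cat > h.py <<'E'
from cell import arm, optics, finder
import cv2, numpy as np, time
from scipy.spatial.transform import Rotation as R
def ray(n,uv):
    c=optics.get_calibration(n)
    p=cv2.undistortPoints(np.array(uv,float).reshape(-1,1,2),c['camera_matrix'],c['D']).reshape(-1,2)
    d=np.c_[p[:,0],-p[:,1],-np.ones(len(p))]
    return c['position'],R.from_rotvec(c['orientation']).apply(d)
def atz(n,uv,z):
    o,d=ray(n,uv); s=(z-o[2])/d[:,2]; return o+d*s[:,None]
def atd(n,uv,dep):
    o,d=ray(n,uv); return o+d*np.array(dep)[:,None]
def proj(n,P):
    c=optics.get_calibration(n)
    q=R.from_rotvec(c['orientation']).inv().apply(np.array(P,float).reshape(-1,3)-c['position'])
    q=q*[1,-1,-1]
    return cv2.projectPoints(q,np.zeros(3),np.zeros(3),c['camera_matrix'],c['D'])[0].reshape(-1,2)
def cloud(n,im,d):
    v,u=np.mgrid[0:420,0:560]; m=d>0
    P=atd(n,np.c_[u[m],v[m]],d[m]); out=np.full((420,560,3),np.nan); out[m]=P; return out
def crop(im,x0,y0,w,h,f,name):
    cv2.imwrite('pics/'+name,cv2.resize(im[y0:y0+h,x0:x0+w,::-1],None,fx=f,fy=f,interpolation=cv2.INTER_CUBIC))
def cmd(name):
    im,d=optics.get_image(name); return im,d
E
python3 - <<'E'
from h import *
for n in("top","side"):
    z=np.load('pics/%s0.npz'%n); im,d=z['im'],z['d']
    C=cloud(n,im,d)
    hsv=cv2.cvtColor(im,cv2.COLOR_RGB2HSV)
    H,S,V=[hsv[...,i].astype(int) for i in range(3)]
    m=((H>20)&(H<34)&(S>150)&(V>80)).astype(np.uint8)
    k,l,st,ce=cv2.connectedComponentsWithStats(m)
    for i in range(1,k):
        if st[i,4]<40: continue
        P=C[l==i]; P=P[~np.isnan(P[:,0])]
        print(n,st[i],ce[i].round(1),P.min(0).round(3),P.max(0).round(3),np.percentile(P[:,2],[5,50,95]).round(3))
        for lo,hi in((.045,.056),(.066,.08)):
            Q=P[(P[:,2]>lo)&(P[:,2]<hi)]
            if len(Q)>8:
                r=cv2.minAreaRect((Q[:,:2]*1000).astype(np.float32)); print('   z',lo,len(Q),[np.round(a,1) for a in r])
z=np.load('pics/top0.npz'); crop(z['im'],220,170,220,130,3.6,'topc.png')
z=np.load('pics/side0.npz'); crop(z['im'],250,180,160,200,3,'sidec.png')
E
```

```text
top [376 205  16  33 345] [384.  220.4] [ 0.48  -0.384 -0.004] [ 0.569 -0.336  0.082] [0.031 0.051 0.075]
   z 0.045 230 [array([ 525.2, -353.6]), array([88.3, 30.5]), np.float64(3.8)]
   z 0.066 46 [array([ 525.9, -353.1]), array([39.7,  9.6]), np.float64(3.7)]
top [352 213   8  21 129] [355.5 223. ] [ 0.492 -0.285  0.001] [ 0.551 -0.26   0.054] [0.028 0.035 0.05 ]
   z 0.045 19 [array([ 521.4, -271.6]), array([ 5.2, 25.7]), np.float64(78.5)]
side [315 331  47  40 458] [338.7 346.3] [ 0.48  -0.37   0.005] [ 0.57  -0.337  0.077] [0.009 0.051 0.075]
   z 0.045 303 [array([ 524.9, -352.6]), array([89.9, 29.1]), np.float64(2.4)]
   z 0.066 63 [array([ 525.9, -352.8]), array([41.2,  6.8]), np.float64(1.1)]
side [329 347  27  12  42] [341.5 352.6] [ 0.499 -0.369  0.039] [ 0.555 -0.365  0.048] [0.039 0.042 0.046]
```

```bash
python3 - <<'E'
from h import *
for n in("top","side"):
  im,d=optics.get_image(n)
  for t in ("organiser","lid_bar","yellow_mid","orange_mid","blue_mid","green_mid","spray","glassbottle"):
    for r in finder.place_of(n,t)[:3]:
        zz={'organiser':0,'lid_bar':.102,'yellow_mid':.037,'spray':0,'glassbottle':0}.get(t,.041)
        print(n,t,np.round(r['xy'],1),round(r['confidence'],2),atz(n,[r['xy']],zz).round(4)[0])
print(arm.observe()['clock'])
E
```

```text
top organiser [299.5 214.3] 0.76 [ 0.5603 -0.111   0.    ]
top lid_bar [291.8 205.6] 0.95 [ 0.5642 -0.0845  0.102 ]
top yellow_mid [418.  206.4] 0.67 [ 0.5641 -0.4589  0.037 ]
top yellow_mid [378.7 218.6] 0.61 [ 0.5314 -0.3406  0.037 ]
top yellow_mid [354.  224.6] 0.52 [ 0.5159 -0.267   0.037 ]
top orange_mid [321.8 212.6] 0.82 [ 0.5543 -0.1743  0.041 ]
top orange_mid [317.5 269.7] 0.71 [ 0.3874 -0.1527  0.041 ]
top spray [359.7 163.4] 0.85 [ 0.7147 -0.3041  0.    ]
top spray [133.1 208. ] 0.64 [0.5972 0.3908 0.    ]
top glassbottle [365.3 275.5] 0.67 [ 0.3699 -0.2956  0.    ]
side organiser [304.2 273.7] 0.88 [ 0.5607 -0.1182  0.    ]
side organiser [401.4 312.6] 0.72 [ 0.7111 -0.2998  0.    ]
side lid_bar [300.9 228.3] 0.84 [ 0.5658 -0.0742  0.102 ]
side yellow_mid [319.7 323.3] 0.93 [ 0.5183 -0.2873  0.037 ]
side yellow_mid [387.1 388. ] 0.84 [ 0.5689 -0.4596  0.037 ]
side yellow_mid [335.5 346. ] 0.76 [ 0.5236 -0.3467  0.037 ]
side orange_mid [237.2 287. ] 0.66 [ 0.3927 -0.1416  0.041 ]
side orange_mid [303.4 273.2] 0.55 [ 0.5415 -0.1523  0.041 ]
side orange_mid [310.5 273.4] 0.54 [ 0.556  -0.1583  0.041 ]
side blue_mid [306.4 260.3] 0.57 [ 0.5643 -0.117   0.041 ]
side spray [403.9 313.9] 0.75 [ 0.7143 -0.3049  0.    ]
side spray [287.5 168.6] 0.59 [0.697  0.3258 0.    ]
side glassbottle [249.3 353.7] 0.66 [ 0.3728 -0.2817  0.    ]
1.0
```

View crops.

View pics/topc.png

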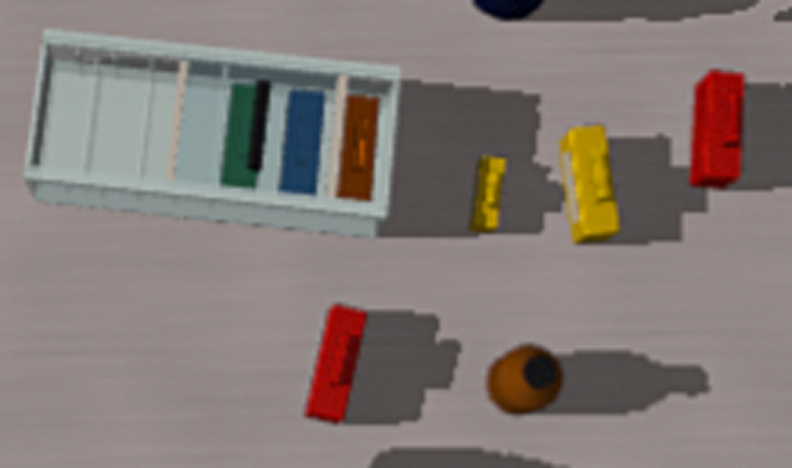

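View pics/sidec.png

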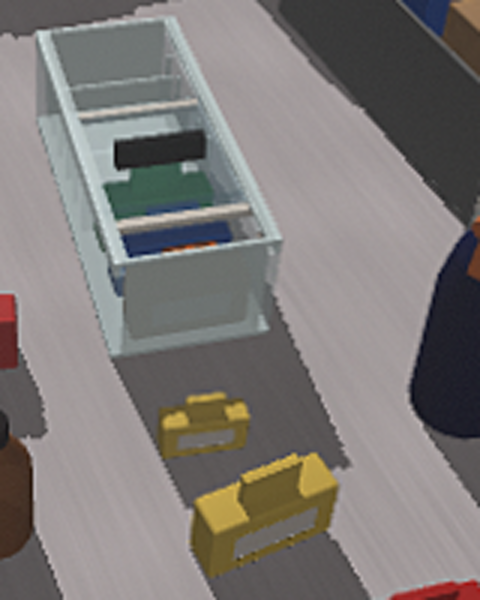

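```bash
python3 - <<'E'
from h import *
for n in("top","side"):
    z=np.load('pics/%s0.npz'%n); im,d=z['im'],z['d']
    C=cloud(n,im,d)
    box=(C[...,0]>.42)&(C[...,0]<.72)&(C[...,1]>-.24)&(C[...,1]<.15)
    for lo,hi in((.085,.094),(.094,.103),(.105,.125)):
        m=box&(C[...,2]>lo)&(C[...,2]<hi); Q=C[m]
        print(n,lo,len(Q), Q.min(0).round(3),Q.max(0).round(3))
        r=cv2.minAreaRect((Q[:,:2]*1000).astype(np.float32)); print([np.round(a,1) for a in r])
z=np.load('pics/top0.npz')
import collections
print('top corners',atz('top',np.array([[45,30],[400,67],[385,218],[28,180]])/3.6+[220,170],.097).round(4))
print('side corners',atz('side',np.array([[38,33],[175,17],[280,238],[112,265]])/3+[250,180],.097).round(4))
a=R.from_rotvec(arm.observe()['ee_rot']).as_matrix(); print(a.round(3))
E
```

```text
top 0.085 1268 [ 0.493 -0.194  0.085] [0.654 0.1   0.094]
[array([572.9, -46.5]), array([283.6, 124.6]), np.float64(82.0)]
top 0.094 1196 [ 0.494 -0.196  0.094] [0.652 0.099 0.103]
[array([573. , -47.7]), array([284.8, 123.7]), np.float64(81.6)]
top 0.105 107 [ 0.532 -0.092  0.105] [0.647 0.066 0.122]
[array([589.6, -13.2]), array([114.3, 157.4]), np.float64(0.2)]
side 0.085 1723 [ 0.492 -0.196  0.085] [0.647 0.103 0.094]
[array([570.7, -45.7]), array([290.1, 121.5]), np.float64(82.4)]
side 0.094 1284 [ 0.492 -0.196  0.094] [0.653 0.104 0.103]
[array([573.7, -45.1]), array([291.6, 124.1]), np.float64(81.4)]
side 0.105 193 [ 0.533 -0.094  0.105] [ 0.601 -0.072  0.117]
[array([567.2, -81.5]), array([16.1, 68.8]), np.float64(82.5)]
top corners [[ 0.6515  0.0819  0.097 ]
 [ 0.6112 -0.1989  0.097 ]
 [ 0.4901 -0.1801  0.097 ]
 [ 0.5299  0.0971  0.097 ]]
side corners [[ 0.5356  0.1015  0.097 ]
 [ 0.6556  0.0848  0.097 ]
 [ 0.6122 -0.1937  0.097 ]
 [ 0.4913 -0.1776  0.097 ]]
[[ 0.    -0.904  0.428]
 [ 0.     0.428  0.904]
 [-1.    -0.     0.   ]]
```

```bash
cat >> h.py <<'E'
O=np.array([.5617,-.1188,0.]); TH=np.deg2rad(81.8)
U=np.array([np.cos(TH),np.sin(TH),0]); V=np.array([-np.sin(TH),np.cos(TH),0])
def org(P): P=np.asarray(P)-O; return np.stack([P@U,P@V,P[...,2]],-1)*1000
def w(x,y,z): return O+(x*U+y*V)/1000+np.array([0,0,z/1000])
def rot(yawdeg): # jaw axis yaw
    a=np.deg2rad(yawdeg); z=np.array([np.cos(a),np.sin(a),0]); x=np.array([0,0,-1.]); return np.stack([x,np.cross(z,x),z],1)
def plan(*steps):
    s=arm.observe(); p=s['position']; A=R.from_rotvec(s['ee_rot'])
    m=A.as_matrix(); print('clock',round(s['clock'],2),'pos',p.round(4),'org',org(p).round(1),'jaw',np.rad2deg(np.arctan2(m[1,2],m[0,2])).round(1),'tilt',m[2].round(3),'F',s['force'].round(1),'w',round(s['width'],3))
    for P,yaw in steps:
        d=A.inv().apply(np.asarray(P)-p)*1000
        r=(A.inv()*R.from_matrix(rot(yaw))).as_rotvec(degrees=True)
        print('shift',d.round(1),'turn',r.round(1),'dist',np.linalg.norm(d).round(0))
E
python3 -c "
from h import *
plan((w(12,0,200),-8.2),(w(12,0,100),-8.2))"
```

```text
clock 1.0 pos [0.2678 0.5648 0.2268] org [634.6 388.4 226.8] jaw 64.6 tilt [-1. -0.  0.] F [-0.7 -0.1 -0.1] w 1.001
shift [  26.7 -554.9 -480.3] turn [72.8  0.  -0. ] dist 734.0
shift [ 126.7 -554.9 -480.3] turn [72.8  0.  -0. ] dist 745.0
```

Call:
send_rows(rows=[[[0, -35, -30, 4.6, 0, 0, 0], [0, -70, -60, 9.1, 0, 0, 0], [0, -105, -90, 13.7, 0, 0, 0], [0, -140, -120, 18.2, 0, 0, 0], [0, -175, -151, 22.8, 0, 0, 0], [0, -208, -180, 27.3, 0, 0, 0], [0, -243, -210, 31.9, 0, 0, 0], [0, -277, -240, 36.4, 0, 0, 0]]])

```text
clock: 1.8
position: [0.4158, 0.2275, 0.2271]
ee_rot: [-0.383, 1.536, 0.384]
force: [0.6, 0.3, -0.4]
width: 0.348
```

```bash
python3 -c "
from h import *
plan((w(12,0,200),-8.2),(w(12,0,100),-8.2))"
```

```text
clock 1.8 pos [0.4158 0.2275 0.2271] org [321.9 193.8 227.1] jaw 28.0 tilt [-1.     0.     0.001] F [ 0.6  0.3 -0.4] w 0.348
shift [  26.9 -364.5  -26.9] turn [36.2  0.  -0. ] dist 367.0
shift [ 126.9 -364.6  -27. ] turn [36.2  0.  -0. ] dist 387.0
```

Call:
send_rows(rows=[[[3, -47, -3, 4.6, 0, 0, 0], [7, -94, -7, 9.1, 0, 0, 0], [10, -141, -10, 13.7, 0, 0, 0], [14, -188, -14, 18.2, 0, 0, 0], [17, -235, -17, 22.8, 0, 0, 0], [20, -282, -20, 27.3, 0, 0, 0], [24, -325, -24, 32, 0, 0, 0], [27, -364, -27, 36.2, 0, 0, 0]]])

```text
clock: 2.6
position: [0.5642, -0.1066, 0.1997]
ee_rot: [0.112, 1.567, -0.113]
force: [0.5, -0.6, -0.1]
width: 0.006
```

```bash
python3 -c "
from h import *
plan((w(12,0,100),-8.2))
im,d=optics.get_image('side');crop(im,200,60,240,260,2.3,'s1.png')
print(proj('side',w(12,0,100)),proj('side',w(36,0,113)))"
```

```text
clock 2.6 pos [ 0.5642 -0.1066  0.1997] org [ 12.4  -0.7 199.7] jaw -8.2 tilt [-1.    -0.     0.001] F [ 0.5 -0.6 -0.1] w 0.006
shift [99.7 -0.4 -0.8] turn [-0.  0.  0.] dist 100.0
[[305.71342463 238.10207463]] [[303.15358003 226.80671522]]
```

View pics/s1.png

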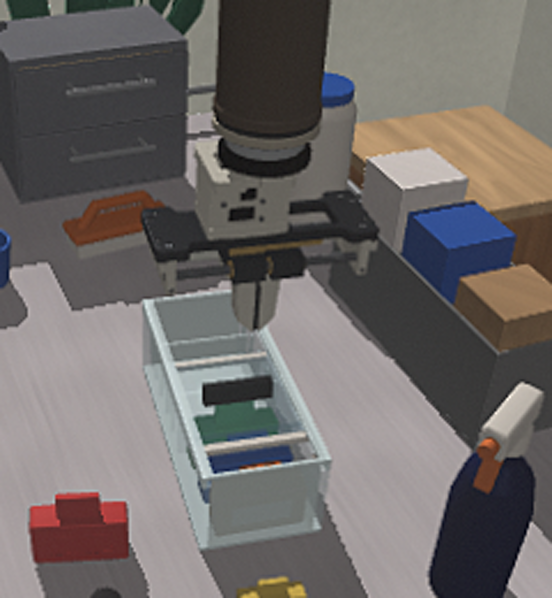

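Call:
send_rows(rows=[[[30, 0, 0, 0, 0, 0, 0], [60, 0, -0.5, 0, 0, 0, 0], [80, 0, -0.5, 0, 0, 0, 0], [92, 0, -0.5, 0, 0, 0, 0], [98, 0, -0.5, 0, 0, 0, 0], [98, 0, -0.5, 0, 0, 0, 0], [98, 5, -0.5, 0, 0, 0, 0], [98, 10, -0.5, 0, 0, 0, 0]]])

```text
clock: 3.45
position: [0.5652, -0.0943, 0.1027]
ee_rot: [0.109, 1.566, -0.11]
force: [0.3, -1.5, 1.0]
width: 0.003
```

```bash
python3 -c "
from h import *
plan((w(122,0,101),-8.2))"
```

```text
clock 3.45 pos [ 0.5652 -0.0943  0.1027] org [ 24.7  -0.  102.7] jaw -8.0 tilt [-1.    -0.     0.002] F [ 0.3 -1.5  1. ] w 0.003
shift [ 1.7 97.3  0.3] turn [0.2 0.1 0. ] dist 97.0
```

Call:
send_rows(rows=[[[1, 12, 0, 0, 0, 0, 0], [1, 24, 0, 0, 0, 0, 0], [1, 36, 0, 0, 0, 0, 0], [1, 48, 0, 0, 0, 0, 0], [1, 60, 0, 0, 0, 0, 0], [1, 72, 0, 0, 0, 0, 0], [1, 84, 0, 0, 0, 0, 0], [1, 92, 0, 0, 0, 0, 0]]])

```text
clock: 4.25
position: [0.5774, -0.0016, 0.1006]
ee_rot: [0.109, 1.568, -0.108]
force: [1.0, -1.4, 0.2]
width: 0.003
```

```bash
python3 -c "
from h import *
plan((w(122,0,101),-8.2))
im,d=optics.get_image('top');np.savez('pics/t2.npz',im=im,d=d);crop(im,200,160,240,150,3.3,'t2.png')
r=finder.place_of('top','lid_bar');print([(q['xy'],q['confidence'],org(atz('top',[q['xy']],.102))) for q in r])
"
```

```text
clock 4.25 pos [ 0.5774 -0.0016  0.1006] org [118.2   1.2 100.6] jaw -7.9 tilt [-1.  0. -0.] F [ 1.  -1.4  0.2] w 0.003
shift [-0.4  3.8  1.2] turn [ 0.3 -0.  -0. ] dist 4.0
[]
```

View pics/t2.png

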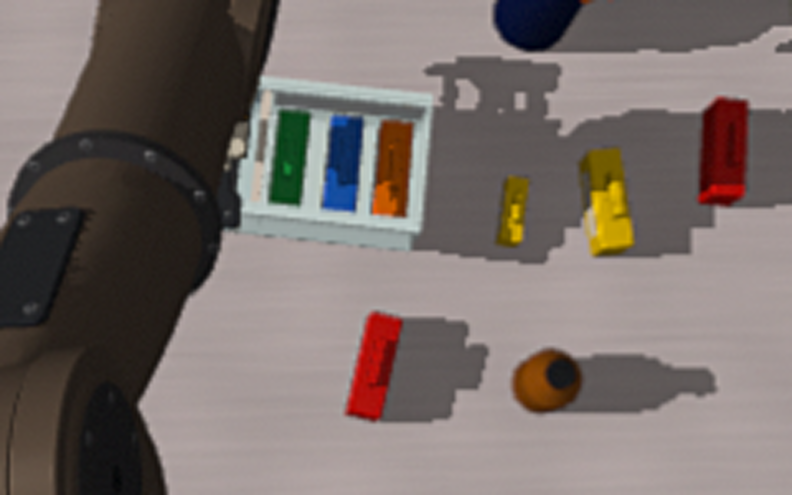

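Call:
send_rows(rows=[[[0, 2, 1, 0, 0, 0, 0], [0, 4, 1, 0, 0, 0, 0], [0, 4, 1, 0, 0, 0, 0], [0, 4, 1, 0, 0, 0, 0], [0, -10, 1, 0, 0, 0, 0], [-40, -20, 1, 0, 0, 0, 0], [-85, -20, 1, 0, 0, 0, 0], [-85, -20, 1, 0, 0, 0, 0]]])

```text
clock: 5.15
position: [0.5784, -0.0259, 0.1913]
ee_rot: [0.112, 1.559, -0.111]
force: [0.1, -0.1, -0.1]
width: 0.006
```

```bash
cat > cas.py <<'E'
from h import *
def cas(n,im,d,ztop=.054,zf=.078,pr=True):
    C=cloud(n,im,d); g=org(C)
    hsv=cv2.cvtColor(im,cv2.COLOR_RGB2HSV); H,S,VV=[hsv[...,i].astype(int) for i in range(3)]
    inb=(abs(g[...,0])<72)&(abs(g[...,1])<58)&(S>110)
    for c,(a,b) in dict(orange=(3,19),yellow=(21,34),green=(50,85),blue=(100,125)).items():
        m=inb&(H>=a)&(H<=b)
        for nm,lo,hi in(('block',48,60),('fin',68,86)):
            Q=g[m&(g[...,2]>lo)&(g[...,2]<hi)]
            if len(Q)>5: print(n,c,nm,len(Q),'x %.1f..%.1f med %.1f'%(*np.percentile(Q[:,0],[3,97]),np.median(Q[:,0])),'y %.1f..%.1f'%tuple(np.percentile(Q[:,1],[3,97])),'z %.1f'%np.median(Q[:,2]))
if __name__=='__main__':
    import sys
    plan()
    for n in('top','side'):
        im,d=optics.get_image(n); cas(n,im,d)
        crop(im,*((280,160,80,90,6) if n=='top' else (260,190,100,110,5)),n+'_'+sys.argv[1]+'.png')
E
python3 cas.py a
```

```text
clock 5.15 pos [ 0.5784 -0.0259  0.1913] org [ 94.4  -3.3 191.3] jaw -8.1 tilt [-1.     0.001  0.009] F [ 0.1 -0.1 -0.1] w 0.006
top orange block 224 x -58.9..-31.7 med -43.7 y -44.8..38.3 z 54.7
top orange fin 38 x -49.0..-41.7 med -45.7 y -19.6..16.6 z 78.6
top green block 192 x 34.4..59.1 med 46.0 y -41.9..36.3 z 55.1
top green fin 39 x 43.3..50.5 med 46.7 y -20.7..17.3 z 79.2
top blue block 220 x -14.4..12.0 med -1.2 y -43.8..38.0 z 54.6
top blue fin 39 x -4.8..2.7 med -1.0 y -19.8..18.0 z 78.3
side orange fin 25 x -45.3..-40.4 med -42.6 y -19.3..16.1 z 80.0
side green block 7 x 35.6..55.3 med 37.6 y -17.2..36.4 z 53.5
side green fin 24 x 44.5..49.4 med 46.9 y -17.4..17.0 z 79.8
side blue block 285 x -14.7..13.1 med -5.0 y -43.1..34.0 z 55.1
side blue fin 98 x -4.0..3.7 med -1.6 y -19.0..17.3 z 76.9
```

```bash
cd pics; python3 -c "
import cv2,numpy as np
a=cv2.imread('top_a.png');b=cv2.imread('side_a.png')
h=max(a.shape[0],b.shape[0]);c=np.zeros((h,a.shape[1]+b.shape[1],3),np.uint8);c[:a.shape[0],:a.shape[1]]=a;c[:b.shape[0],a.shape[1]:]=b
c=cv2.resize(c,(800,int(h*800/c.shape[1])));cv2.imwrite('a.png',c)"
```

```text
(no output)
```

View pics/a.png

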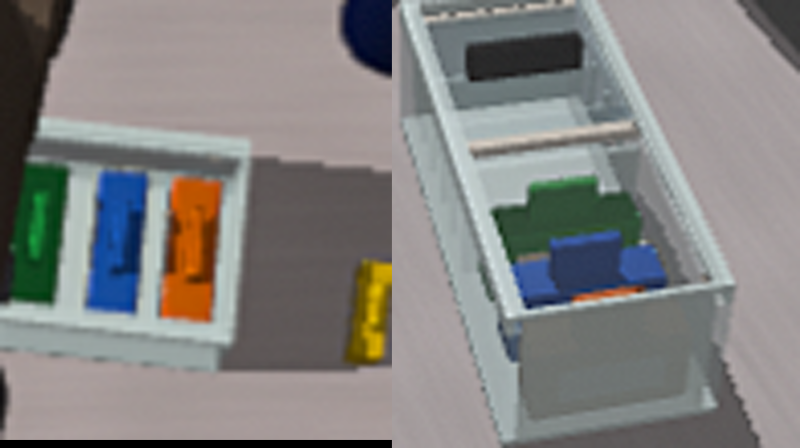

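```bash
python3 -c "
from h import *
plan((w(-23,-1,125),-8.2),(w(-23,-1,59),-8.2))"
```

```text
clock 5.25 pos [ 0.5759 -0.0244  0.1869] org [ 95.4  -0.6 186.9] jaw -8.0 tilt [-1.     0.001  0.002] F [-0.   0.4 -1.1] w 0.008
shift [ 6.180e+01 -1.185e+02 -1.000e-01] turn [ 0.2  0.1 -0. ] dist 134.0
shift [ 127.8 -118.5   -0.2] turn [ 0.2  0.1 -0. ] dist 174.0
```

Call:
send_rows(rows=[[[0, -40, 0, 0, 0, 0, 0], [20, -80, 0, 0, 0, 0, 0], [50, -110, 0, 0, 0, 0, 0], [62, -118, 0, 0, 0, 0, 0], [62, -118, 0, 0, 0, 0, 0], [85, -118, 0, 0, 0, 0, 0], [105, -118, 0, 0, 0, 0, 0], [120, -118, 0, 0, 0, 0, 0]]])

```text
clock: 6.05
position: [0.5594, -0.138, 0.0649]
ee_rot: [0.108, 1.569, -0.107]
force: [-0.4, 0.7, 0.6]
width: 0.005
```

```bash
python3 -c "
from h import *
plan((w(-23,-1,59),-8.2),(w(6.5,-1,59),-8.2))
im,d=optics.get_image('side');crop(im,250,160,130,140,4.2,'s3.png')"
```

```text
clock 6.05 pos [ 0.5594 -0.138   0.0649] org [-19.4  -0.5  64.9] jaw -7.8 tilt [-1.     0.001 -0.001] F [-0.4  0.7  0.6] w 0.005
shift [ 5.9 -3.6  0.5] turn [ 0.4 -0.  -0.1] dist 7.0
shift [ 5.9 25.9  0.7] turn [ 0.4 -0.  -0.1] dist 27.0
```

View pics/s3.png

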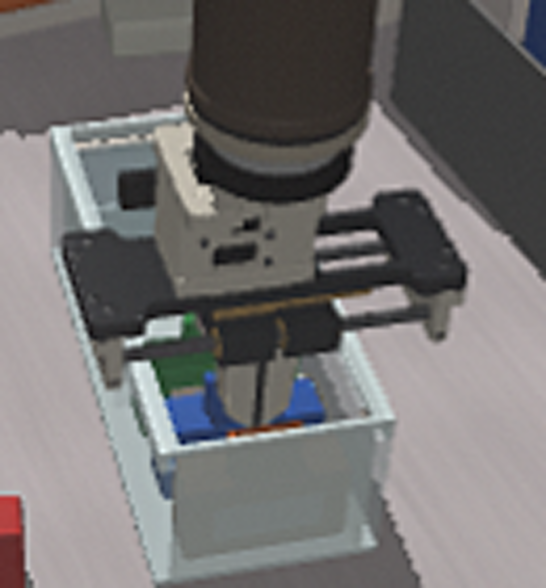

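Call:
send_rows(rows=[[[3, 0, 0, 0.3, 0, 0, 0], [5.5, 0, 0.5, 0.4, 0, 0, 0], [5.5, 5, 0.5, 0.4, 0, 0, 0], [5.5, 10, 0.5, 0.4, 0, 0, 0], [5.5, 15, 0.5, 0.4, 0, 0, 0], [5.5, 20, 0.5, 0.4, 0, 0, 0], [5.5, 24, 0.5, 0.4, 0, 0, 0], [5.5, 25.5, 0.5, 0.4, 0, 0, 0]]])

```text
clock: 6.9
position: [0.5633, -0.1141, 0.0603]
ee_rot: [0.114, 1.568, -0.114]
force: [-0.5, -0.6, 0.7]
width: 0.005
```

```bash
python3 cas.py b;cd pics; python3 -c "
import cv2,numpy as np
a=cv2.imread('top_b.png');b=cv2.imread('side_b.png')
h=max(a.shape[0],b.shape[0]);c=np.zeros((h,a.shape[1]+b.shape[1],3),np.uint8);c[:a.shape[0],:a.shape[1]]=a;c[:b.shape[0],a.shape[1]:]=b
c=cv2.resize(c,(800,int(h*800/c.shape[1])));cv2.imwrite('b.png',c)"
```

```text
clock 6.9 pos [ 0.5633 -0.1141  0.0603] org [ 4.9 -0.9 60.3] jaw -8.3 tilt [-1.  0.  0.] F [-0.5 -0.6  0.7] w 0.005
top orange block 144 x -59.7..-32.9 med -52.5 y -38.1..38.9 z 54.7
top orange fin 32 x -49.2..-43.3 med -46.2 y -19.8..17.4 z 79.0
side orange fin 23 x -45.7..-40.2 med -42.7 y -19.6..17.0 z 79.5
side green block 15 x 37.3..61.3 med 48.1 y -42.3..35.9 z 55.1
side blue block 214 x 5.0..32.7 med 12.2 y -42.5..34.7 z 54.7
side blue fin 12 x 16.4..23.4 med 20.0 y 15.1..18.8 z 75.3
```

View pics/b.png

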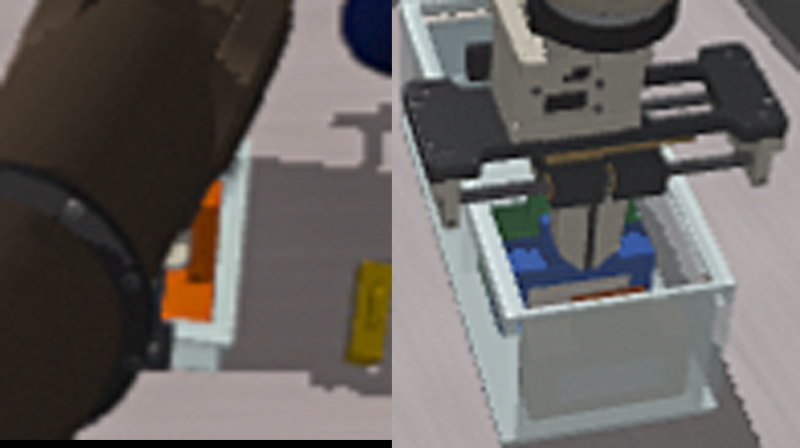

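Call:
send_rows(rows=[[[0, 1, 0, 0, 0, 0, 0], [0, 2, 0, 0, 0, 0, 0], [0, 2, 0, 0, 0, 0, 0], [0, -8, 0, 0, 0, 0, 0], [0, -18, 0, 0, 0, 0, 0], [0, -26, 0, 0, 0, 0, 0], [0, -31, 0, 0, 0, 0, 0], [0, -36, 0, 0, 0, 0, 0]]])

```text
clock: 7.8
position: [0.5577, -0.1512, 0.0602]
ee_rot: [0.115, 1.568, -0.115]
force: [-0.3, 0.4, -0.4]
width: 0.005
```

```bash
python3 cas.py c
```

```text
clock 7.8 pos [ 0.5577 -0.1512  0.0602] org [-32.7  -0.7  60.2] jaw -8.4 tilt [-1.  0. -0.] F [-0.3  0.4 -0.4] w 0.005
side blue block 102 x 6.1..23.3 med 12.3 y -41.0..34.8 z 54.7
side blue fin 10 x 17.2..25.3 med 22.4 y 13.9..18.3 z 78.0
```

Call:
send_rows(rows=[[[0, -2, 0, 0, 0, 0, 0], [0, -3.5, 0, 0, 0, 0, 0], [0, -4.5, 0, 0, 0, 0, 0], [0, -5, 0, 0, 0, 0, 0], [0, -5, 0, 0, 0, 0, 0], [0, 2, 0, 0, 0, 0, 0], [-40, 2, 0, 0, 0, 0, 0], [-85, 2, 0, 0, 0, 0, 0]]])

```text
clock: 8.7
position: [0.5568, -0.1483, 0.1447]
ee_rot: [0.114, 1.572, -0.116]
force: [1.3, 0.2, 1.3]
width: 0.004
```

```bash
python3 cas.py d; python3 -c "
from h import *
Y=np.array([.5255,-.353,0])
y=3.0
plan((Y+[0,0,.2],-8.2),(Y+[0,0,.2],93-0),(Y+[0,0,.2],93-180))"
```

```text
clock 8.7 pos [ 0.5568 -0.1483  0.1447] org [-29.9   0.6 144.7] jaw -8.4 tilt [-1.    -0.001 -0.004] F [1.3 0.2 1.3] w 0.004
side green block 7 x 36.3..62.0 med 54.0 y -41.9..36.1 z 55.8
side green fin 25 x 47.8..54.0 med 50.2 y -18.3..17.1 z 78.8
side blue block 295 x 6.3..33.0 med 14.6 y -41.8..34.5 z 55.2
side blue fin 102 x 16.8..25.6 med 19.7 y -19.2..18.1 z 76.3
clock 8.8 pos [ 0.5613 -0.1502  0.1505] org [-31.2  -4.1 150.5] jaw -8.4 tilt [-1.    -0.001  0.009] F [0.2 0.4 0.3] w 0.005
shift [ -49.3 -205.9   -5.2] turn [-0.2  0.5  0.1] dist 212.0
shift [ -49.3 -205.9   -5.2] turn [-101.4    0.3    0.5] dist 212.0
shift [ -49.3 -205.9   -5.2] turn [78.6  0.5 -0.3] dist 212.0
```

Call:
send_rows(rows=[[[-20, -10, 0, 8, 0, 0, 40], [-40, -35, -1, 16, 0, 0, 40], [-49, -65, -2, 24, 0, 0, 40], [-49, -95, -3, 32, 0, 0, 40], [-49, -125, -4, 40, 0, 0, 40], [-49, -155, -4, 48, 0, 0, 40], [-49, -185, -5, 56, 0, 0, 40], [-49, -206, -5, 64, 0, 0, 40]]])

```text
clock: 9.6
position: [0.5221, -0.354, 0.1942]
ee_rot: [0.984, 1.336, -0.987]
force: [-0.5, 0.7, 1.0]
width: 0.402
```

```bash
python3 -c "
from h import *
Y=np.array([.5255,-.353,0])
plan((Y+[0,0,.1],-87),(Y+[0,0,.052],-87))
im,d=optics.get_image('top');crop(im,200,160,240,150,3.3,'t4.png')
from cas import *
cas('top',im,d)"
```

```text
clock 9.6 pos [ 0.5221 -0.354   0.1942] org [-238.5    5.6  194.2] jaw -72.8 tilt [-1.    -0.001  0.001] F [-0.5  0.7  1. ] w 0.402
shift [94.2  3.6 -0.1] turn [14.2  0.1  0. ] dist 94.0
shift [142.2   3.7  -0.2] turn [14.2  0.1  0. ] dist 142.0
top orange block 124 x -64.7..-37.0 med -46.7 y -45.5..3.4 z 54.6
top orange fin 26 x -54.8..-47.4 med -50.7 y -20.2..3.7 z 77.9
top green block 202 x 35.8..61.4 med 46.8 y -41.5..36.5 z 54.9
top green fin 38 x 46.5..53.7 med 49.9 y -20.6..16.4 z 78.6
top blue block 211 x 6.7..33.5 med 19.7 y -41.7..37.0 z 55.4
top blue fin 40 x 16.6..23.9 med 20.4 y -20.8..17.0 z 78.5
```

View pics/t4.png

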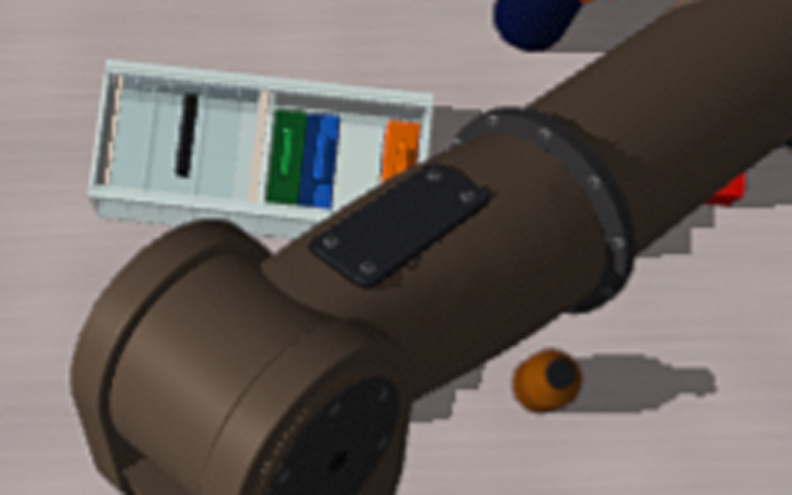

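Call:
send_rows(rows=[[[10, 2, 0, 7, 0, 0, 40], [30, 4, 0, 14.2, 0, 0, 40], [60, 4, 0, 14.2, 0, 0, 40], [90, 4, 0, 14.2, 0, 0, 40], [105, 4, 0, 14.2, 0, 0, 40], [115, 4, 0, 14.2, 0, 0, 40], [115, 4, 0, 14.2, 0, 0, 40], [115, 4, 0, 14.2, 0, 0, 40]]])

```text
clock: 10.45
position: [0.5274, -0.3509, 0.0802]
ee_rot: [1.165, 1.235, -1.165]
force: [-0.1, -0.7, -0.4]
width: 0.403
```

```bash
python3 -c "
from h import *
Y=np.array([.5255,-.353,0])
plan((Y+[0,0,.0535],-87))
im,d=optics.get_image('side');crop(im,260,250,140,140,4.2,'s5.png')"
```

```text
clock 10.45 pos [ 0.5274 -0.3509  0.0802] org [-234.7    0.8   80.2] jaw -86.6 tilt [-1.     0.001  0.001] F [-0.1 -0.7 -0.4] w 0.403
shift [26.7 -2.1  1.9] turn [ 0.4  0.1 -0.1] dist 27.0
```

View pics/s5.png

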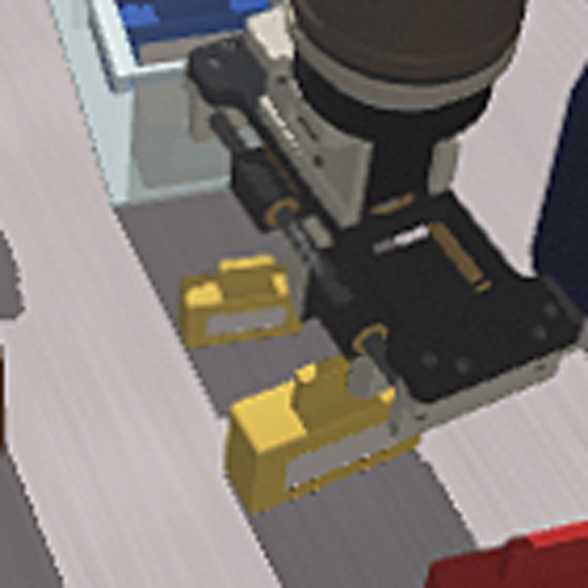

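Call:
send_rows(rows=[[[8, -1, 1, 0.4, 0, 0, 40], [16, -2, 2, 0.4, 0, 0, 40], [22, -2, 2, 0.4, 0, 0, 40], [25.5, -2, 2, 0.4, 0, 0, 40], [25.5, -2, 2, 0.4, 0, 0, 40], [25.5, -2, 2, 0.4, 0, 0, 0], [25.5, -2, 2, 0.4, 0, 0, 0], [25.5, -2, 2, 0.4, 0, 0, 0]]], grip_force=25)

```text
clock: 11.3
position: [0.5253, -0.3526, 0.054]
ee_rot: [1.17, 1.233, -1.17]
force: [0.4, 0.2, -0.3]
width: 0.194
```

Call:
send_rows(rows=[[[0, 0, 0, 0, 0, 0, 0], [0, 0, 0, 0, 0, 0, 0], [0, 0, 0, 0, 0, 0, 0], [0, 0, 0, 0, 0, 0, 0], [-10, 0, 0, 0, 0, 0, 0], [-20, 0, 0, 0, 0, 0, 0], [-30, 0, 0, 0, 0, 0, 0], [-40, 0, 0, 0, 0, 0, 0]]])

```text
clock: 12.1
position: [0.5253, -0.3526, 0.095]
ee_rot: [1.17, 1.233, -1.17]
force: [0.6, 0.1, -3.0]
width: 0.09
```

```bash
python3 -c "
from h import *
plan((w(-15.4,-1.5,190),-98.2))
im,d=optics.get_image('side');crop(im,260,220,140,140,4.2,'s6.png')"
```

```text
clock 12.1 pos [ 0.5253 -0.3526  0.095 ] org [-236.6    2.6   95. ] jaw -87.0 tilt [-1.     0.001  0.   ] F [ 0.6  0.1 -3. ] w 0.09
shift [ -95.1   47.2 -216.2] turn [11.2  0.  -0. ] dist 241.0
```

View pics/s6.png

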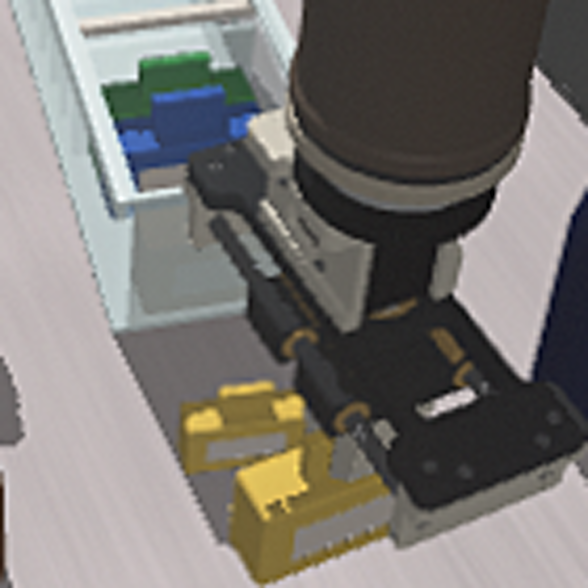

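Call:
send_rows(rows=[[[-35, 0, 0, 0, 0, 0, 0], [-70, 0, 0, 0, 0, 0, 0], [-95, 5, -15, 2, 0, 0, 0], [-95, 14, -60, 4, 0, 0, 0], [-95, 24, -105, 6, 0, 0, 0], [-95, 34, -150, 8, 0, 0, 0], [-95, 43, -190, 10, 0, 0, 0], [-95, 47, -216, 11.2, 0, 0, 0]]])

```text
clock: 12.95
position: [0.5614, -0.1302, 0.1887]
ee_rot: [1.313, 1.141, -1.311]
force: [0.2, -1.1, -2.3]
width: 0.083
```

Call:
send_rows(rows=[[[0, 0, 0, 0, 0, 0, 0], [0, 0, 0, 0, 0, 0, 0], [0, 0, 0, 0, 0, 0, 0], [0, 0, 0, 0, 0, 0, 0], [10, 0, 0, 0, 0, 0, 0], [15, 0, 0, 0, 0, 0, 0], [15, 0, 0, 0, 0, 0, 0], [15, 0, 0, 0, 0, 0, 0]]])

```text
clock: 13.75
position: [0.5605, -0.1345, 0.1734]
ee_rot: [1.313, 1.138, -1.314]
force: [-1.2, -0.6, -2.2]
width: 0.087
```

```bash
cat > yel.py <<'E'
from h import *
from cas import cas
import sys
plan((w(-15.4,-1.5,64),-98.2))
for n in('top','side'):
    im,d=optics.get_image(n)
    crop(im,*((240,150,130,130,4) if n=='top' else (230,130,150,170,3.5)),n+'_'+sys.argv[1]+'.png')
    C=cloud(n,im,d); g=org(C); hsv=cv2.cvtColor(im,cv2.COLOR_RGB2HSV); H,S,VV=[hsv[...,i].astype(int) for i in range(3)]
    m=(H>=21)&(H<=34)&(S>120)&(abs(g[...,0])<90)&(abs(g[...,1])<80)
    Q=g[m]
    if len(Q)>5: print(n,'yellow',len(Q),np.percentile(Q,[2,50,98],axis=0).round(1).tolist())
    cas(n,im,d)
E
python3 yel.py e
```

```text
clock 13.75 pos [ 0.5605 -0.1345  0.1734] org [-15.7  -1.1 173.4] jaw -98.2 tilt [-1.    -0.001  0.   ] F [-1.2 -0.6 -2.2] w 0.087
shift [109.4   0.5  -0.3] turn [0. 0. 0.] dist 109.0
top yellow 143 [[-30.3, 13.4, 134.5], [-18.2, 33.3, 169.7], [-2.8, 43.1, 193.0]]
top orange block 133 x -64.6..-38.0 med -50.2 y -9.2..39.6 z 55.3
top orange fin 27 x -54.2..-47.3 med -50.6 y -5.9..18.9 z 78.5
top blue block 12 x 5.9..14.1 med 8.9 y 26.6..38.2 z 54.5
side yellow 702 [[-30.8, -42.7, 125.2], [-27.9, 13.0, 163.9], [-5.9, 42.6, 189.4]]
side green block 10 x 37.5..60.1 med 40.9 y -41.3..36.4 z 55.4
side blue block 297 x 6.8..33.0 med 14.9 y -41.7..34.2 z 54.9
side blue fin 43 x 16.7..21.5 med 19.2 y -18.8..16.6 z 71.5
```

View pics/side_e.png

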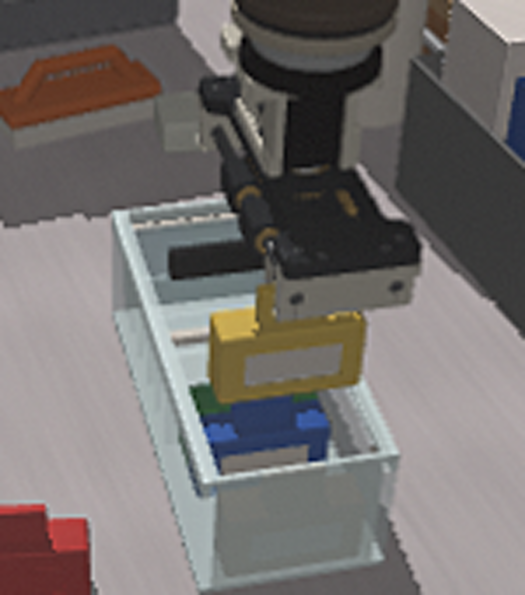

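View pics/top_e.png

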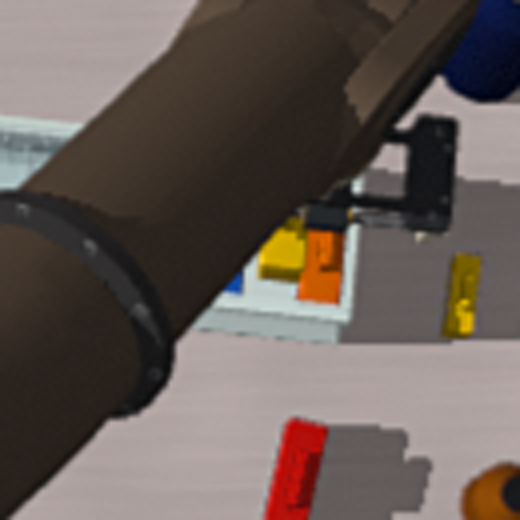

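```bash
python3 -c "
from h import *
for c in ([[ 0.6515,0.0819,0.097 ],[ 0.6112,-0.1989,0.097 ],[ 0.4901,-0.1801,0.097 ],[ 0.5299,0.0971,0.097 ]],[[ 0.5356,0.1015,0.097 ],[ 0.6556,0.0848,0.097 ],[ 0.6122,-0.1937,0.097 ],[ 0.4913,-0.1776,0.097 ]]): print(org(np.array(c)).round(1).tolist())
from scipy import stats
for f,n in(('pics/top0.npz','top'),('pics/t2.npz','top'),('pics/side0.npz','side')):
    z=np.load(f);C=cloud(n,z['im'],z['d']);g=org(C)
    m=(g[...,2]>93)&(g[...,2]<102)&(abs(g[...,1])<75)
    for a,b in((-60,-10),(0,60)):
        s=m&(g[...,0]>a)&(g[...,0]<b); y=g[s][:,1]; h,e=np.histogram(y,np.arange(-70,71,2)); print(n,a,[(int(e[i]),int(h[i])) for i in range(70) if h[i]>3])
"
```

```text
[[211.5, -60.3, 97.0], [-72.2, -60.4, 97.0], [-70.9, 62.1, 97.0], [209.2, 62.3, 97.0]]
[[214.3, 57.3, 97.0], [214.9, -63.9, 97.0], [-66.9, -60.7, 97.0], [-68.2, 61.3, 97.0]]
top -60 [(-62, 11), (-60, 11), (-58, 10), (-56, 11), (-54, 9), (-52, 13), (-50, 5), (-48, 4), (-2, 4), (46, 4), (48, 7), (50, 7), (52, 17), (54, 6), (56, 11), (58, 9), (60, 10)]
top 0 [(-62, 11), (-60, 17), (-58, 10), (-56, 8), (-54, 12), (-52, 16), (-50, 6), (-46, 6), (-44, 4), (-42, 7), (-40, 6), (-38, 6), (-36, 5), (-30, 9), (-28, 4), (-26, 4), (-24, 5), (-22, 4), (-20, 5), (-18, 5), (-16, 4), (-14, 5), (-10, 4), (-8, 7), (-6, 4), (0, 6), (6, 6), (8, 4), (12, 5), (16, 5), (20, 7), (24, 5), (26, 6), (28, 4), (32, 5), (34, 6), (36, 4), (38, 7), (40, 5), (42, 7), (44, 9), (48, 8), (50, 15), (52, 13), (54, 14), (56, 13), (58, 16), (60, 7)]
top -60 [(-62, 5), (-60, 8), (-58, 11), (-56, 9), (-54, 13), (-52, 9), (50, 13), (52, 9), (54, 13), (56, 13), (58, 9), (60, 6)]
top 0 [(-62, 12), (-60, 13), (-58, 12), (-56, 13), (-54, 14), (-52, 11), (48, 6), (50, 14), (52, 14), (54, 13), (56, 10), (58, 10), (60, 6)]
side -60 [(-62, 15), (-60, 13), (-58, 15), (-56, 15), (-54, 14), (-52, 19), (-38, 4), (12, 4), (24, 5), (48, 7), (50, 13), (52, 17), (54, 16), (56, 15), (58, 19), (60, 12)]
side 0 [(-62, 11), (-60, 14), (-58, 14), (-56, 14), (-54, 15), (-52, 22), (-50, 4), (-46, 6), (-44, 6), (-38, 4), (-36, 5), (-34, 5), (-32, 4), (-30, 7), (-28, 5), (-26, 6), (-24, 6), (-22, 4), (-20, 7), (-18, 5), (-16, 5), (-12, 5), (-10, 5), (-8, 4), (-6, 4), (0, 4), (2, 6), (4, 4), (6, 8), (8, 7), (14, 7), (16, 4), (18, 4), (20, 10), (22, 5), (26, 8), (30, 5), (32, 7), (34, 7), (36, 6), (38, 6), (40, 4), (42, 7), (44, 6), (46, 4), (48, 10), (50, 14), (52, 16), (54, 15), (56, 18), (58, 14), (60, 13)]
```

Call:
send_rows(rows=[[[12, 0, 0, 0, 0, 0, 0], [24, 0, 0, 0, 0, 0, 0], [36, 0, 0, 0, 0, 0, 0], [46, 0, 0, 0, 0, 0, 0], [54, 0, 0, 0, 0, 0, 0], [60, 0, 0, 0, 0, 0, 0], [60, 0, 0, 0, 0, 0, 0], [60, 0, 0, 0, 0, 0, 0]]])

```text
clock: 14.65
position: [0.5608, -0.1344, 0.1139]
ee_rot: [1.314, 1.138, -1.314]
force: [0.4, -0.1, -1.3]
width: 0.086
```

```bash
python3 yel.py f
```

```text
clock 14.65 pos [ 0.5608 -0.1344  0.1139] org [-15.6  -1.4 113.9] jaw -98.2 tilt [-1.  0.  0.] F [ 0.4 -0.1 -1.3] w 0.086
shift [49.9  0.1 -0.2] turn [ 0.  0. -0.] dist 50.0
top yellow 150 [[-30.7, 13.4, 80.3], [-16.8, 30.5, 110.4], [-2.0, 43.0, 198.2]]
top orange block 119 x -64.7..-37.2 med -51.4 y 1.2..39.3 z 54.7
top orange fin 10 x -54.1..-48.6 med -51.3 y 8.7..17.5 z 76.8
top yellow fin 11 x -30.5..-3.6 med -17.1 y 39.7..42.7 z 75.7
top blue block 37 x 6.2..23.1 med 12.4 y 19.1..38.9 z 54.8
side yellow 568 [[-30.9, -42.5, 65.5], [-28.0, 16.3, 103.0], [-3.7, 42.2, 131.7]]
side yellow fin 126 x -30.7..-13.1 med -28.6 y -42.8..42.0 z 73.4
side green block 7 x 36.8..58.7 med 47.4 y 34.7..35.9 z 55.1
side green fin 21 x 47.5..53.9 med 50.1 y 0.2..17.4 z 78.5
```

View pics/side_f.png

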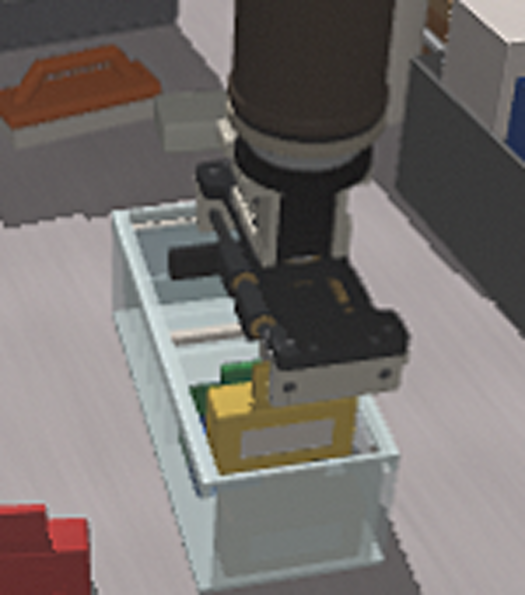

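View pics/top_f.png

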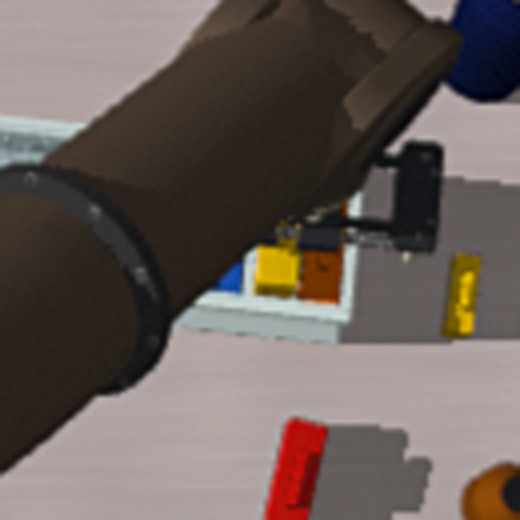

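Call:
send_rows(rows=[[[12, 0, 0, 0, 0, 0, 0], [24, 0, 0, 0, 0, 0, 0], [34, 0, 0, 0, 0, 0, 0], [42, 0, 0, 0, 0, 0, 0], [48, 0, 0, 0, 0, 0, 0], [52, 0, 0, 0, 0, 0, 0], [54, 0, 0, 0, 0, 0, 0], [54, 0, 0, 0, 0, 0, 0]]])

```text
clock: 15.55
position: [0.5607, -0.1344, 0.0596]
ee_rot: [1.314, 1.138, -1.314]
force: [-0.1, -0.3, -3.0]
width: 0.086
```

Call:
send_rows(rows=[[[0.5, 0, 0, 0, 0, 0, 0], [1, 0, 0, 0, 0, 0, 0], [1.5, 0, 0, 0, 0, 0, 0], [2, 0, 0, 0, 0, 0, 0], [2, 0, 0, 0, 0, 0, 0], [2, 0, 0, 0, 0, 0, 0], [2, 0, 0, 0, 0, 0, 0], [2, 0, 0, 0, 0, 0, 0]]])

```text
clock: 16.35
position: [0.5607, -0.1343, 0.0577]
ee_rot: [1.314, 1.138, -1.314]
force: [0.3, 0.1, -1.4]
width: 0.082
```

Call:
send_rows(rows=[[[0.5, 0, 0, 0, 0, 0, 0], [1, 0, 0, 0, 0, 0, 0], [1, 0, 0, 0, 0, 0, 0], [1, 0, 0, 0, 0, 0, 0], [1, 0, 0, 0, 0, 0, 0], [1, 0, 0, 0, 0, 0, 0], [1, 0, 0, 0, 0, 0, 0], [1, 0, 0, 0, 0, 0, 0]]])

```text
clock: 17.15
position: [0.5615, -0.1348, 0.0577]
ee_rot: [1.315, 1.137, -1.312]
force: [0.5, -0.4, 7.4]
width: 0.08
```

```bash
python3 yel.py g
```

```text
clock 17.15 pos [ 0.5615 -0.1348  0.0577] org [-15.8  -2.1  57.7] jaw -98.2 tilt [-1.     0.002 -0.   ] F [ 0.5 -0.4  7.4] w 0.08
shift [-6.3 -0.6 -0.4] turn [ 0.  -0.  -0.1] dist 6.0
top yellow 99 [[-29.8, 10.3, 48.1], [-17.2, 27.2, 54.9], [-2.3, 39.5, 135.3]]
top orange block 93 x -65.1..-37.9 med -54.4 y -18.8..39.2 z 54.7
top yellow block 81 x -29.7..-2.3 med -17.2 y 15.2..39.2 z 54.3
top yellow fin 6 x -19.9..-14.8 med -17.7 y 4.2..16.7 z 77.5
top blue block 48 x 6.6..31.8 med 15.6 y 18.2..39.0 z 55.7
side yellow 90 [[-19.9, 9.6, 53.1], [-15.6, 20.8, 56.4], [-2.4, 35.6, 78.1]]
side yellow block 70 x -19.9..-2.7 med -13.0 y 9.8..36.3 z 55.6
side yellow fin 25 x -19.5..-12.5 med -16.7 y 8.7..16.7 z 75.6
side green block 8 x 37.7..63.1 med 55.4 y 21.8..36.1 z 55.5
side blue block 113 x 7.3..34.6 med 17.0 y 7.3..35.5 z 55.3
side blue fin 11 x 18.1..25.2 med 21.1 y 14.9..18.6 z 72.3
```

View pics/side_g.png

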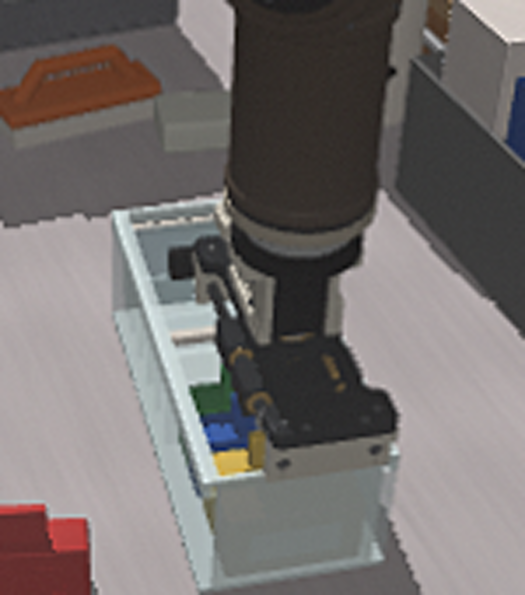

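Call:
send_rows(rows=[[[-1, 0, 0, 0, 0, 0, 9], [-1, 0, 0, 0, 0, 0, 12], [-1, 0, 0, 0, 0, 0, 16], [-1, 0, 0, 0, 0, 0, 17], [-1, 0, 0, 0, 0, 0, 17], [-1, 0, 0, 0, 0, 0, 17], [-1, 0, 0, 0, 0, 0, 17], [-1, 0, 0, 0, 0, 0, 17]]])

```text
clock: 18.05
position: [0.5607, -0.1343, 0.0577]
ee_rot: [1.314, 1.138, -1.314]
force: [0.8, -0.1, -0.3]
width: 0.171
```

Call:
send_rows(rows=[[[-3, 0, 0, 0, 0, 0, 17], [-8, 0, 0, 0, 0, 0, 17], [-14, 0, 0, 0, 0, 0, 17], [-20, 0, 0, 0, 0, 0, 17], [-28, 0, 0, 0, 0, 0, 17], [-50, 0, 0, 0, 0, 0, 17], [-85, 0, 0, 0, 0, 0, 17], [-125, 0, 0, 0, 0, 0, 17]]])

```text
clock: 18.85
position: [0.56, -0.1342, 0.1838]
ee_rot: [1.313, 1.139, -1.315]
force: [0.4, 0.0, 0.8]
width: 0.171
```

```bash
python3 yel.py h; python3 -c "
from h import *
plan((w(175,0,190),-8.2),(w(175,0,190),171.8))"
```

```text
clock 18.85 pos [ 0.56   -0.1342  0.1838] org [-15.5  -0.5 183.8] jaw -98.2 tilt [-1.    -0.002  0.   ] F [0.4 0.  0.8] w 0.171
shift [ 1.198e+02  1.200e+00 -1.000e-01] turn [0.  0.  0.1] dist 120.0
top yellow 162 [[-30.3, -16.9, 50.0], [-17.9, 17.5, 55.8], [-2.2, 38.9, 82.2]]
top orange block 140 x -64.4..-37.5 med -48.8 y -11.7..38.9 z 55.2
top orange fin 27 x -54.2..-47.1 med -50.7 y -8.2..17.6 z 79.0
top yellow block 132 x -30.2..-2.3 med -19.9 y -16.8..38.8 z 55.1
top yellow fin 21 x -19.9..-13.3 med -16.9 y -2.6..16.5 z 78.7
top blue block 10 x 5.9..13.4 med 9.0 y 28.6..38.5 z 55.7
side yellow 302 [[-21.0, -42.8, 52.5], [-16.7, -1.4, 59.9], [-1.5, 34.7, 80.7]]
side yellow block 159 x -21.3..-1.2 med -13.9 y -44.6..35.2 z 55.4
side yellow fin 103 x -20.2..-10.5 med -16.8 y -19.4..16.7 z 77.2
side green block 9 x 45.3..61.7 med 55.7 y -38.8..35.7 z 55.1
side green fin 24 x 48.8..53.1 med 50.1 y -17.3..16.8 z 79.2
side blue block 207 x 7.2..33.3 med 18.4 y -42.5..34.4 z 55.5
side blue fin 98 x 16.9..26.1 med 19.6 y -19.1..16.9 z 77.0
clock 18.95 pos [ 0.563  -0.136   0.1879] org [-16.9  -3.8 187.9] jaw -98.2 tilt [-1.     0.008  0.   ] F [-0.6 -0.3 -0.1] w 0.169
shift [  -2.2   -3.8 -191.9] turn [-90.    0.4  -0.3] dist 192.0
shift [  -2.2   -3.8 -191.9] turn [90.  -0.3 -0.4] dist 192.0
```

View pics/side_h.png

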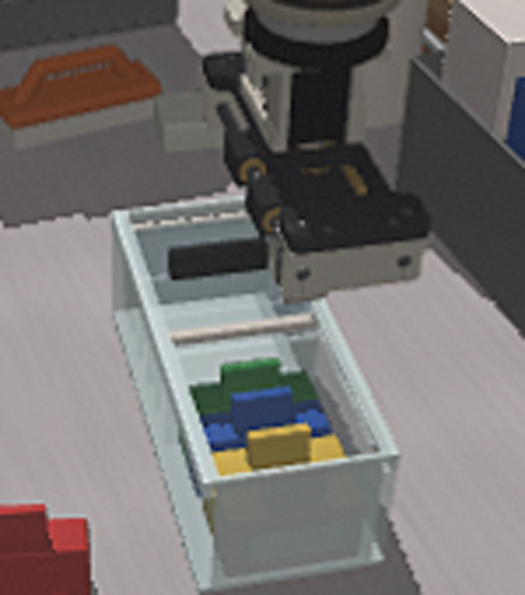

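Call:
send_rows(rows=[[[0, 0, -15, -8, 0, 0, 0], [0, 0, -40, -16, 0, 0, 0], [0, 0, -65, -24, 0, 0, 0], [0, 0, -90, -32, 0, 0, 0], [0, 0, -115, -40, 0, 0, 0], [0, 0, -140, -48, 0, 0, 0], [0, -1, -165, -56, 0, 0, 0], [0, -2, -190, -64, 0, 0, 0]]])

```text
clock: 19.75
position: [0.5856, 0.055, 0.1829]
ee_rot: [0.463, 1.521, -0.463]
force: [0.7, -0.1, 0.7]
width: 0.006
```

```bash
python3 -c "
from h import *
plan((w(173,0,150),-8.2),(w(173,0,101),-8.2))"
```

```text
clock 19.75 pos [0.5856 0.055  0.1829] org [175.5   1.1 182.9] jaw -33.9 tilt [-1.  0.  0.] F [ 0.7 -0.1  0.7] w 0.006
shift [32.9 -1.8  2.1] turn [-25.7   0.   -0. ] dist 33.0
shift [81.9 -1.8  2.1] turn [-25.7   0.   -0. ] dist 82.0
```

Call:
send_rows(rows=[[[0, -1, 1, -8, 0, 0, 0], [10, -2, 2, -16, 0, 0, 0], [25, -2, 2, -24, 0, 0, 0], [40, -2, 2, -25.7, 0, 0, 0], [58, -2, 2, -25.7, 0, 0, 0], [72, -2, 2, -25.7, 0, 0, 0], [80, -2, 2, -25.7, 0, 0, 0], [80, -2, 2, -25.7, 0, 0, 0]]])

```text
clock: 20.55
position: [0.5856, 0.0512, 0.1018]
ee_rot: [0.116, 1.569, -0.117]
force: [-0.2, -0.7, 0.3]
width: 0.006
```

```bash
python3 -c "
from h import *
plan((w(60,0,101),-8.2))
im,d=optics.get_image('side');crop(im,220,120,150,180,3.3,'s7.png')"
```

```text
clock 20.55 pos [0.5856 0.0512 0.1018] org [171.7   0.6 101.8] jaw -8.5 tilt [-1.    -0.001 -0.002] F [-0.2 -0.7  0.3] w 0.006
shift [   0.8 -111.7    1.2] turn [-0.3 -0.1  0. ] dist 112.0
```

View pics/s7.png

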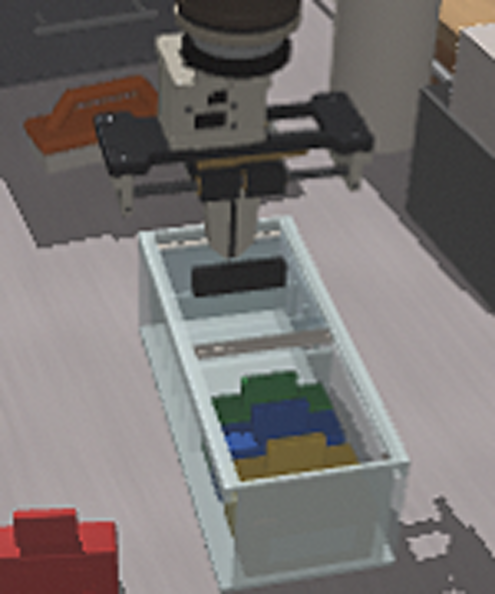

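Call:
send_rows(rows=[[[0, -12, 0, 0, 0, 0, 0], [0.5, -24, 1, 0, 0, 0, 0], [0.5, -36, 1, 0, 0, 0, 0], [0.5, -50, 1, 0, 0, 0, 0], [0.5, -64, 1, 0, 0, 0, 0], [0.5, -78, 1, 0, 0, 0, 0], [0.5, -92, 1, 0, 0, 0, 0], [0.5, -106, 1, 0, 0, 0, 0]]])

```text
clock: 21.4
position: [0.5715, -0.055, 0.1023]
ee_rot: [0.116, 1.567, -0.116]
force: [2.1, 1.2, 1.1]
width: 0.004
```

```bash
python3 -c "
from h import *
plan((w(15.5,0,101),-8.2))
im,d=optics.get_image('side');crop(im,220,120,150,180,3.3,'s8.png')"
```

```text
clock 21.4 pos [ 0.5715 -0.055   0.1023] org [ 64.5  -0.6 102.3] jaw -8.5 tilt [-1.  0.  0.] F [2.1 1.2 1.1] w 0.004
shift [  1.3 -49.   -0.4] turn [-0.3  0.  -0. ] dist 49.0
```

View pics/s8.png

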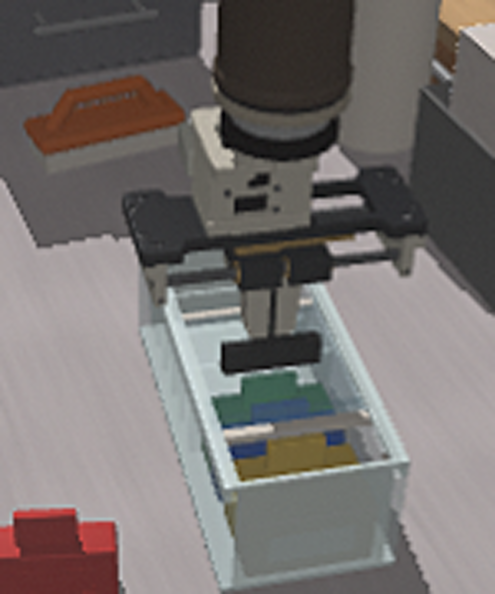

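Call:
send_rows(rows=[[[1, -8, 0, 0, 0, 0, 0], [1, -14, 0, 0, 0, 0, 0], [1, -19, 0, 0, 0, 0, 0], [1, -24, 0, 0, 0, 0, 0], [1, -28, 0, 0, 0, 0, 0], [1, -32, 0, 0, 0, 0, 0], [1, -36, 0, 0, 0, 0, 0], [1, -40, 0, 0, 0, 0, 0]]])

```text
clock: 22.25
position: [0.5662, -0.0889, 0.1011]
ee_rot: [0.117, 1.569, -0.109]
force: [0.7, 9.4, 0.6]
width: 0.009
```

```bash
python3 -c "
from h import *
plan((w(15.5,0,101),-8.2))"
```

```text
clock 22.25 pos [ 0.5662 -0.0889  0.1011] org [ 3.020e+01 -1.000e-01  1.011e+02] jaw -8.2 tilt [-1.     0.005 -0.001] F [0.7 9.4 0.6] w 0.009
shift [  0.  -14.7  -0.1] turn [-0.  -0.1 -0.3] dist 15.0
```

Call:
send_rows(rows=[[[0, -2, 0, 0, 0, 0, 0], [0, -4, 0, 0, 0, 0, 0], [0, -6, 0, 0, 0, 0, 0], [0, -8, 0, 0, 0, 0, 0], [0, -10, 0, 0, 0, 0, 0], [0, -12, 0, 0, 0, 0, 0], [0, -14, 0, 0, 0, 0, 0], [0, -14, 0, 0, 0, 0, 0]]])

```text
clock: 23.05
position: [0.5643, -0.102, 0.1012]
ee_rot: [0.118, 1.569, -0.108]
force: [1.1, 16.4, 3.3]
width: 0.0
```

```bash
python3 -c "
from h import *
plan((w(15.5,0,101),-8.2))
im,d=optics.get_image('side');crop(im,220,120,150,180,3.3,'s9.png')"
```

```text
clock 23.05 pos [ 0.5643 -0.102   0.1012] org [ 17.   -0.2 101.2] jaw -8.3 tilt [-1.     0.006 -0.001] F [ 1.1 16.4  3.3] w 0.0
shift [ 0.2 -1.5 -0.2] turn [-0.1 -0.1 -0.3] dist 1.0
```

View pics/s9.png

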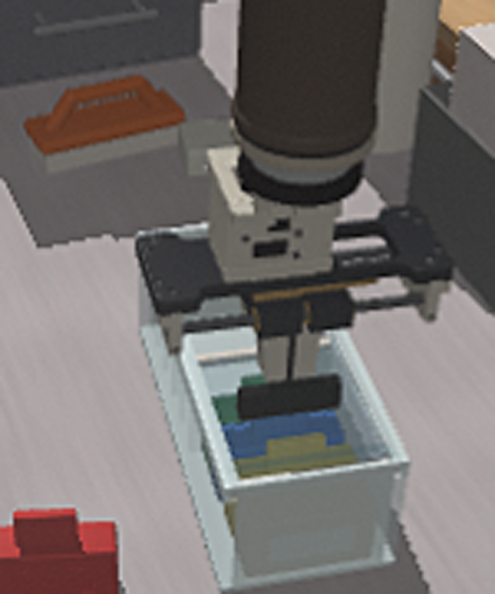

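Call:
send_rows(rows=[[[0, -1, 0, 0, 0, 0, 0], [0, -2, 0, 0, 0, 0, 0], [0, -3, 0, 0, 0, 0, 0], [0, -4, 0, 0, 0, 0, 0], [0, -5, 0, 0, 0, 0, 0], [0, -6, 0, 0, 0, 0, 0], [0, -6, 0, 0, 0, 0, 0], [0, -6, 0, 0, 0, 0, 0]]])

```text
clock: 23.9
position: [0.5642, -0.1023, 0.1012]
ee_rot: [0.119, 1.569, -0.1]
force: [2.6, 32.8, 7.5]
width: 0.007
```

```bash
python3 -c "
from h import *
plan()"
```

```text
clock 23.9 pos [ 0.5642 -0.1023  0.1012] org [ 1.670e+01 -1.000e-01  1.012e+02] jaw -8.0 tilt [-1.     0.012 -0.002] F [ 2.6 32.8  7.5] w 0.007
```

Call:
send_rows(rows=[[[0, 6, 0, 0, 0, 0, 0], [0, 14, 0, 0, 0, 0, 0], [0, 22, 0, 0, 0, 0, 0], [-20, 26, 0, 0, 0, 0, 0], [-60, 26, 0, 0, 0, 0, 0], [-100, 50, 0, 0, 0, 0, 0], [-130, 90, 0, 0, 0, 0, 0], [-150, 130, 0, 0, 0, 0, 0]]])

```text
clock: 24.7
position: [0.5829, 0.0149, 0.254]
ee_rot: [0.119, 1.564, -0.119]
force: [1.4, 0.3, -0.4]
width: 0.002
```

Call:
send_rows(rows=[[[0, 40, -10, 0, 0, 0, 0], [0, 80, -20, 0, 0, 0, 0], [0, 120, -40, 0, 0, 0, 0], [0, 150, -50, 0, 0, 0, 0], [0, 180, -60, 0, 0, 0, 0], [0, 200, -70, 0, 0, 0, 0], [0, 200, -70, 0, 0, 0, 0], [0, 200, -70, 0, 0, 0, 0]]])

```text
clock: 25.5
position: [0.5424, 0.2231, 0.2511]
ee_rot: [0.115, 1.567, -0.117]
force: [0.1, -0.5, 0.6]
width: 0.001
```

```bash
python3 yel.py z; python3 -c "
from h import *
for n in('top','side'):
    im,d=optics.get_image(n)
    cv2.imwrite('pics/fin_%s.png'%n,cv2.resize(im[:,:,::-1],(800,600),interpolation=cv2.INTER_CUBIC))
    g=org(cloud(n,im,d)); m=(im.max(-1)<50)&(abs(g[...,0])<60)&(abs(g[...,1])<45)&(g[...,2]>98)&(g[...,2]<122); Q=g[m]; print(n,'bar',len(Q),np.percentile(Q,[3,50,97],axis=0).round(1).tolist())
    r=finder.place_of(n,'lid_bar');print([(q['confidence'],org(atz(n,[q['xy']],.102)).round(1)) for q in r])
    z=np.load('pics/%s0.npz'%n);g=org(cloud(n,z['im'],z['d'])); m=(z['im'].max(-1)<50)&(abs(g[...,0])<60)&(abs(g[...,1])<45)&(g[...,2]>98)&(g[...,2]<122); Q=g[m]; print(n,'bar at start',len(Q),np.percentile(Q,[3,50,97],axis=0).round(1).tolist())
"
```

```text
clock 25.5 pos [0.5424 0.2231 0.2511] org [335.7  67.9 251.1] jaw -8.5 tilt [-1.    -0.001  0.001] F [ 0.1 -0.5  0.6] w 0.001
shift [ 187.5 -350.6   71. ] turn [89.7  0.1  0. ] dist 404.0
top yellow 73 [[-25.8, -31.5, 86.8], [-21.3, 9.3, 91.7], [-4.1, 44.6, 98.2]]
top bar 92 [[-6.1, -30.4, 106.0], [-1.3, 1.5, 114.1], [3.6, 34.3, 119.3]]
[(0.97, array([[ -6. ,   6.2, 102. ]]))]
top bar at start 93 [[31.4, -31.8, 107.9], [36.5, 0.2, 113.3], [41.4, 33.0, 119.6]]
side bar 251 [[-5.8, -30.9, 98.7], [-3.1, 1.7, 110.3], [4.0, 33.6, 115.9]]
[(0.68, array([[  1.2,   1.8, 102. ]]))]
side bar at start 226 [[30.3, -30.6, 98.3], [33.3, 1.1, 109.3], [39.3, 33.5, 115.5]]
```

View pics/fin_top.png

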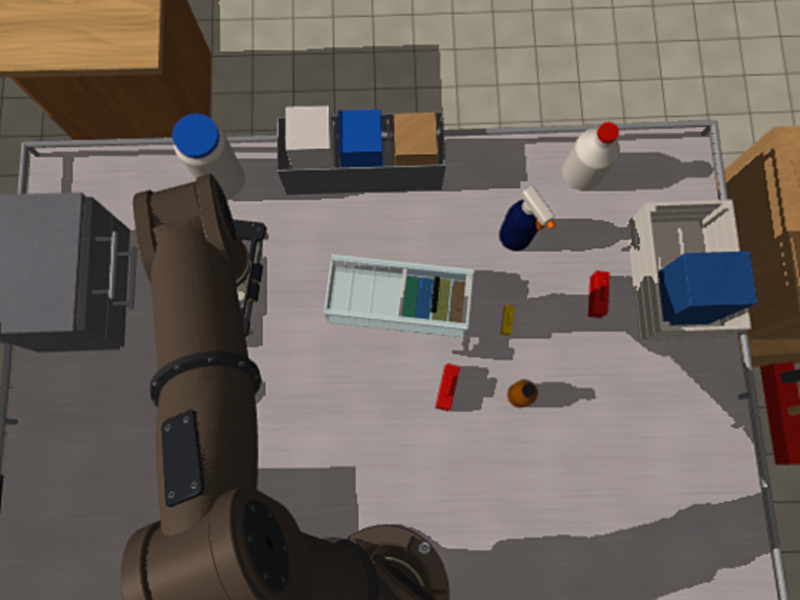

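View pics/side_z.png

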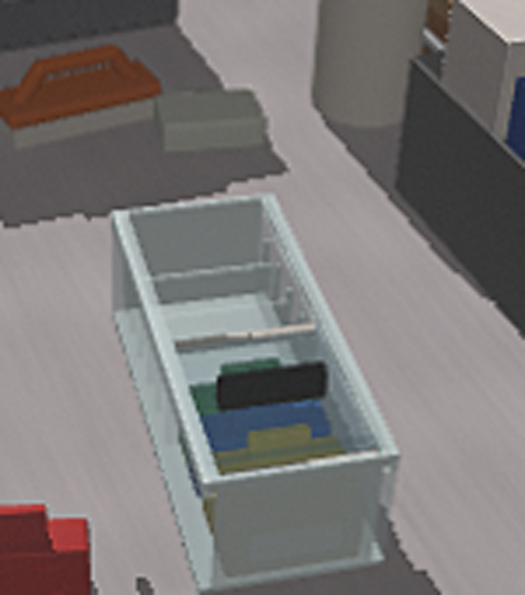

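```bash
python3 -c "
from h import *
print(arm.sign_off(), arm.observe()['clock'])"
```

```text
the job is handed in; nothing more can be done
the job is handed in; nothing more can be done
```

View pics/fin_side.png

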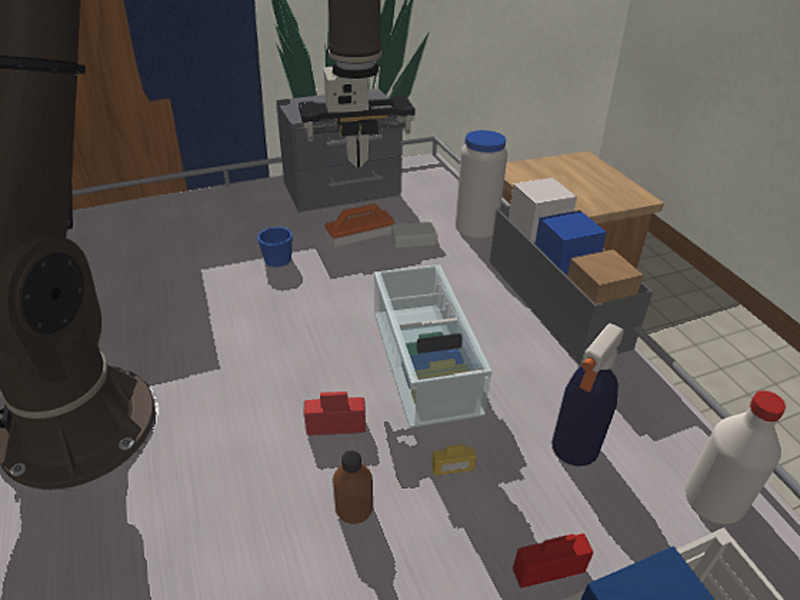

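The larger yellow cassette is now upright on the organiser floor between the orange and blue ones, and the lid is shut. I handed the job in at about 26 s. In order, I slid the lid open, pushed blue (with green) and orange apart by the fins, lowered the yellow one in by its fin, and pushed the lid home.

**Last checks**
- **Yellow cassette:** it met the floor with about 7 N. Its block top then measured about 55 mm up, level with its neighbours. Along the row the centres were orange -51, yellow -17, blue +20 and green +50 mm.
- **Lid:** in the last 6 mm of commanded push the bar moved only 0.3 mm while the force rose to 33 N, so I took that as the end stop. After the arm backed off, depth from both cameras put the bar within about 3 mm of shut.
- **Other things:** the final pictures show the bystanders, the red look-alikes and the small yellow cassette where they stood. I compared these by eye only.

**What disagreed:** the network's top-camera fix put the lid bar at -6 mm, against +1 mm from its side-camera fix. Depth put it at -1 mm from the top and -3 mm from the side, so I trusted those. I judged the ridge snap from the hard stop and the bar position; I did not pull on the lid to test it.

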